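Snap the axle clip onto the sprung hose guide

TASK

Take the wooden-handled fork tool and with it push the split clip sideways into the groove of the hose guide's axle until it snaps fully home, then stand the fork upright on its wooden board again and let go. The axle is sprung and backs away as you push, so go by feel: push slowly, never with more than about 15 N, and stop once the clip has snapped in. Touch the clip only with the fork, and leave the other things where they are.

Things in the scene. Friction and masses are not known exactly. Their poses are not given: they have to be found in the camera images.
- guide: hose guide: fixed steel rail plate 200 x 100 x 22 mm on the work surface, carrying a sprung carriage with a black plastic roller (92 mm across, flat top 75 mm above the work surface) on an upright steel axle that sticks out of the roller. Origin: middle of its underside, below the axle at rest; z up, x the push direction; the rail's raised end plate is at +x
- axle (a point): point on the axle's axis 3.5 mm above the roller top, in the groove: a neck 10 mm across, 9 mm high; above it a head 18 mm across, top 93 mm above the work surface. Axes as the guide. Pushed along +x the axle, roller and clip back away by several mm against a damped spring, which resists more the faster it is pushed, to a hard stop 12 mm on, and spring back; rigid in y
- clip: split clip, greased grey steel, 7 mm thick, loose, lying on the roller's flat top a little before the axle, mouth towards it. x out of the mouth, z up. Back: a straight bar 40 mm wide (y), x from -16 to -5.5 mm; from it two sprung jaws (27 mm over their outsides) reach to x = 9 mm, mouth 7 mm wide. Pushed on squarely it takes a push of roughly 8 to 13 N to open, then snaps in and the force drops at once. Origin on its underside
- clip_seat (a point): point of the clip through which the axle's axis runs once the clip is home, half-way up its thickness (3.5 mm above the clip's origin); axes as the clip. Home means that this point lies at the axle point
- fork_grip (a point): fork tool, about 0.22 kg: upright wooden handle block 60 (x) x 20 (y) x 48 (z) mm with two cross feet 56 mm wide, 8 mm high just beyond its ends, standing on the wooden board; a flat steel fork on a shank in front. This point: where to grip, in the middle of the block in x and y, 28 mm above the tool's underside. x to the fork, y across (grip along y, 20 mm), z up
- fork_face (a point): the same tool: middle of the flat pushing face between the fork's two prongs, 75 mm ahead (+x) of the grip point and 4 mm lower. The blade is 6 mm thick (this point half-way up) and 58 mm wide; the prongs reach 24 mm ahead of this face and stand 47 mm apart, to go round the back of the clip. Below the blade within 37 mm behind the face nothing hangs down
- board_top (a point): dark wooden board 220 x 160 x 10 mm lying fixed on the work surface, on which the fork tool stands; this point: middle of its top; x along the 220 mm side
- clay_pot: small clay pot, 64 mm across, 55 mm high, on the work surface; bystander; origin at its underside
- funnel: black plastic funnel standing on its mouth, 68 mm across, 75 mm high, on the work surface; bystander; origin at its underside
- trowel: steel trowel lying on the work surface, 330 mm long, 65 mm wide, 25 mm high; bystander; origin at its underside
- dibber: wooden dibber standing upright, 32 mm across, 150 mm high, on the work surface; bystander; origin at its underside
Mind the look-alikes: they are no part of the job. Of the things like the part that bears fork_grip, leave any that is black or pink; of the rest the smaller one is meant.

How it is judged:
By the outcome, as a careful person would: the job done as asked, in the order asked, and still so for the second after the job is handed in, with the robot touching nothing.
It also fails if it takes over 72 s, if anything falls off the work surface, if the arm or the gripper's body presses on something with over 40 N, if the wrist force passes 120 N, or if a joint passes its speed limit or range.

ROBOT

A 7-joint arm with a two-finger parallel gripper is mounted at the origin on the work surface. World frame = base frame: x ahead of the robot, y to its left, z up, the work surface at z = 0. Lengths are in mm, angles in rad, forces in N, time in s.
With the tool pointing down it reaches from about 400 to 875 mm from the base axis. Payload 4.4 kg.
Tool frame: the origin (TCP) lies midway between the tips of the shut fingers; the grasp point (between the pads) lies grasp_offset behind it (grasp_offset is the distance from the TCP to the grasp point, in mm); z points along the fingers, y is the line along which they close (so a half turn about z gives the same grasp; the last joint's range is limited). The gripper opens to 85 mm and grips with 20 to 120 N. Pads are 22 mm wide; open, the fingers measure 114 mm over their backs; the gripper's body (76 mm by 85 mm) begins 54 mm behind the grasp point. The pads swing forward as they close: fully open they stand 13 mm farther back than shut.
Start: joints at [-1.18, 0.628, 0.038, 1.517, -0.027, 0.996, -0.02], TCP at [286.681, 583.38, 231.313] pointing down, gripper open.
Joint ranges: [-3.06, 3.06], [-0.37, 2.12], [-1.25, 1.32], [0.18, 2.47], [-1.1, 4.24], [0.23, 1.98], [-2.94, 2.94]. Speed limits (rad/s): [2.57, 2.57, 3.14, 3.14, 3.14, 3.14, 3.14].

INTERFACE

Orientations are given as [roll, pitch, yaw] about the fixed x, y, z axes, in that order (R = Rz(yaw) Ry(pitch) Rx(roll)).
In Python, from cell import * gives the robot as it stands. The module is installed in compiled form; this text tells all that it offers.
- The arm moves only by the shell command python3 -m jog 'ROWS'. ROWS is a JSON object of lists of equal length, an entry for each row: "angular": the turn, a rotation vector about the tool's x, y, z in degrees, a list of three; "travel": the shift along the tool's x, y, z in cm, a list of three; "fingers": the closure, from 0 (fully open) to 1 (shut). In form: {"angular": [[rx, ry, rz], ...], "travel": [[tx, ty, tz], ...], "fingers": [fingers, ...]}. A call has 1 to 5 rows; each row is the pose to reach, as a shift and turn from the pose commanded when the call began, along the tool's axes at that moment; what a row does not reach only later rows make up. A row lasts 1/8 s, in which the tool goes at most 62.5 mm and 10.7 degrees, less where a joint would pass 70% of its speed; a pose out of reach is approached as far as the arm can. A call with a gripper value outside its range is refused whole. The fingers move at their own pace and stop on an object; the grip force is fixed at half the most. Time passes only in rows, so rows that repeat a pose let the fingers close. It gives the time, the measured TCP pose, the force and the opening at its end, in the units of the state.
- read_state(): the state, without advancing time (a new reading comes with each control period).
- get_image(name): name is "side" or "top" or "wrist"; returns the picture (400x640x3 uint8, red, green, blue); there is no depth.
- camera_model(name): a dict with "mtx" (3x3 intrinsics, pixels), "T" (4x4, takes a point from camera to world coordinates). Camera axes: x right, y down, z forward; pixel columns grow to the right and rows downward; lengths in mm; the calibration is good to about 2 mm. The wrist camera is an equidistant fisheye: a pixel r from the principal point sees the ray r / f radians off the axis. A picture is of the moment at which its call begins: read the wrist's pose just before it. camera_model takes no time and is no camera call; for the wrist camera it gives the pose at the moment of the call.
- finish_job(): hands the job in, once; it reports no verdict.
The state is a dict: "clock": time; "qpos": joint angles; "qd": joint speeds; "tau": joint torques, N m; "eef_pos": TCP position; "tool_rot": TCP orientation; "force": force on the tool from outside, world axes, zero at the start; "torque": the same for the moment, N m; "width": finger opening in mm.
Only numpy, scipy, OpenCV 4.12 (cv2) and the standard library are available. Lean on these libraries where they do the work, as an engineer would, in place of code of your own. Each camera call takes 0.05 s, during which the arm holds its last target. There are 200 camera calls.

## Working session

There is one attempt and no reset: what is moved stays moved. The work goes in short steps, Python scripts to look and compute and a shell command to move; the robot and the scene stay as the last step left them, time stands still between calls to the robot, and variables do not carry over. Pictures are saved under pics/ and viewed, on a budget of 10 in all, crops included, one or two more only if the job needs it, and the job is handed in when it is done.

```bash
mkdir -p pics
python3 - <<'E'
from cell import *
import cv2
for n in("top","side"):
    m=camera_model(n);print(n,m["mtx"].tolist() if hasattr(m["mtx"],'tolist') else m["mtx"]);print(m["T"])
    cv2.imwrite(f"pics/{n}0.png",cv2.cvtColor(get_image(n),cv2.COLOR_RGB2BGR))
print(read_state())
E
```

```text
top [[461.32280398388434, 0.0, 319.79953850182295], [0.0, 461.32280398388434, 200.7154415485284], [0.0, 0.0, 1.0]]
[[ 6.11882740e-03 -9.92601586e-01  1.21262739e-01  4.22683103e+02]
 [-9.99575357e-01 -9.52608188e-03 -2.75383430e-02 -3.86554111e+00]
 [ 2.84897617e-02 -1.21042743e-01 -9.92238372e-01  1.31437591e+03]
 [ 0.00000000e+00  0.00000000e+00  0.00000000e+00  1.00000000e+00]]
side [[421.4609863804829, 0.0, 316.2056759397089], [0.0, 421.4609863804829, 201.7272369072234], [0.0, 0.0, 1.0]]
[[ 7.90220722e-01 -3.48250811e-01  5.04254483e-01 -7.22591505e+01]
 [-6.12696808e-01 -4.65623097e-01  6.38590442e-01 -8.13819260e+02]
 [ 1.24028952e-02 -8.13582512e-01 -5.81317180e-01  8.23402111e+02]
 [ 0.00000000e+00  0.00000000e+00  0.00000000e+00  1.00000000e+00]]
{'clock': 0.1, 'qpos': array([-1.17978691,  0.62928094,  0.03844689,  1.51826912, -0.02699319,
        0.99633161, -0.01999801]), 'qd': array([-0.00080604, -0.00200812,  0.00083932, -0.00204066, -0.00044516,
       -0.00012805,  0.0007128 ]), 'tau': array([ 2.66461313e-03, -5.64535725e+01,  1.23009514e+00, -1.93977427e+01,
        1.11736025e-02,  5.46311232e-03, -5.49047442e-06]), 'eef_pos': array([286.42880363, 582.84774669, 230.4630506 ]), 'tool_rot': array([-3.13982189e+00,  2.67076860e-05,  2.68478720e+00]), 'force': array([-0.95307003,  0.52815207, -0.48031259]), 'torque': array([ 0.03115457, -0.01111015,  0.02867009]), 'width': 85.55062331112788}
```

View pics/top0.png

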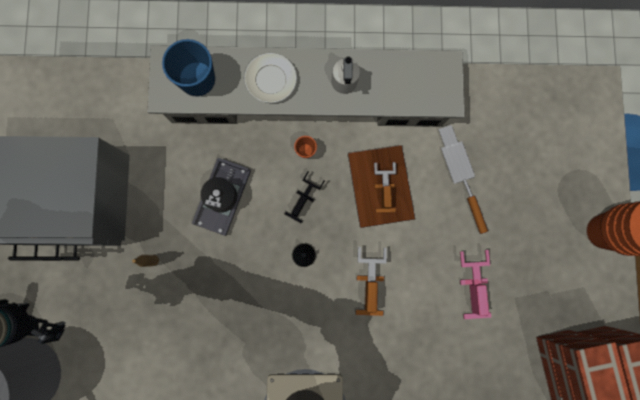

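View pics/side0.png

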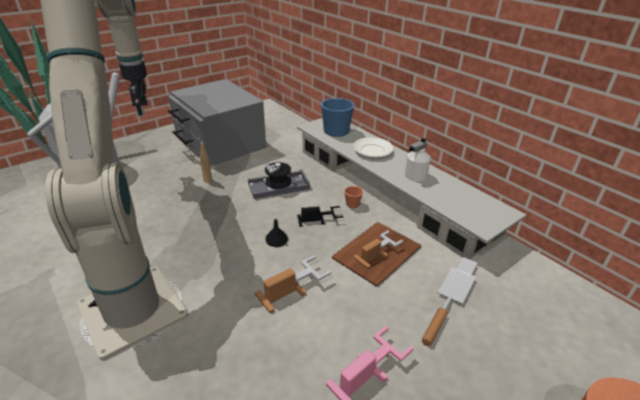

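Four forks in the top view: the wooden one on the board at (387,190), a larger wooden one on the floor at (371,285), a black one at (305,197) and a pink one at (476,285). The one on the board fits, since it is wooden, the smaller of the two, and stands on the board. I'll confirm it in an enlarged crop together with the guide.

```bash
cat > h.py <<'E'
import numpy as np, cv2
from cell import *
def rayplane(name,uv,z):
    m=camera_model(name);K=np.array(m["mtx"]);T=np.array(m["T"])
    d=T[:3,:3]@np.linalg.solve(K,[uv[0],uv[1],1.]);o=T[:3,3]
    return o+d*(z-o[2])/d[2]
def proj(name,P):
    m=camera_model(name);K=np.array(m["mtx"]);T=np.array(m["T"])
    p=T[:3,:3].T@(np.asarray(P,float)-T[:3,3]);q=K@p;return q[:2]/q[2]
E
python3 - <<'E'
from h import *
im=cv2.imread("pics/top0.png")
a=cv2.resize(im[140:235,340:420],None,fx=5,fy=5,interpolation=cv2.INTER_CUBIC)
b=cv2.resize(im[150:245,185:265],None,fx=5,fy=5,interpolation=cv2.INTER_CUBIC)
b=cv2.convertScaleAbs(b,alpha=1.8,beta=10)
cv2.imwrite("pics/crop1.png",np.hstack([a,b]))
# board
hsv=cv2.cvtColor(im,cv2.COLOR_BGR2HSV)
sub=np.zeros(im.shape[:2],np.uint8);sub[140:235,340:420]=1
m=((hsv[...,0]<15)&(hsv[...,1]>110)&(sub>0)).astype(np.uint8)
r=cv2.minAreaRect(cv2.findNonZero(m));print(r)
P=np.array([rayplane("top",p,10)for p in cv2.boxPoints(r)]);print(P, P.mean(0),np.linalg.norm(np.diff(P,axis=0),axis=1))
for n,uv,z in[("fork",(387,193),58),("fronttip",(377,165),34),("tip2",(394,165),34),("roller",(218,194),75),("clay",(306,147),55),("funnel",(304,255),75)]:print(n,rayplane("top",uv,z))
E
```

```text
((380.8648681640625, 185.68919372558594), (75.29473876953125, 54.7448616027832), 80.53767395019531)
[[ 721.67608343 -119.83770087   10.        ]
 [ 750.36672982 -277.23183672   10.        ]
 [ 534.06398004 -309.38686028   10.        ]
 [ 507.14842279 -154.76546254   10.        ]] [ 628.31380402 -215.3054651    10.        ] [159.9877095  218.67973181 156.94656371]
fork [ 599.4752497  -224.27289243   58.        ]
fronttip [ 682.68219146 -200.9426297    34.        ]
tip2 [ 683.25632428 -249.36352095   34.        ]
roller [589.74856061 236.32886386  75.        ]
clay [7.27116235e+02 5.99699497e-01 5.50000000e+01]
funnel [427.91421123   2.99222052  75.        ]
```

View pics/crop1.png

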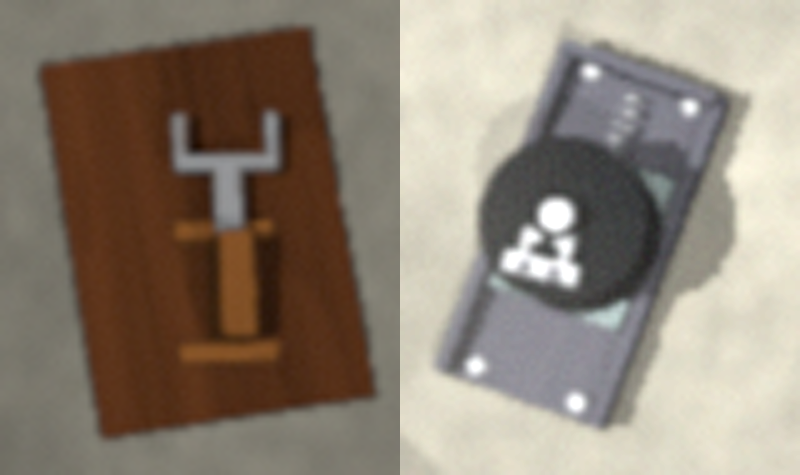

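The crop shows the small wooden-handled fork standing on the board, prongs up-image, so it is the one meant. On the guide the axle head is at crop (557,215) and the clip bar at about (540,268). The end plate is at the top, so the push goes up-image. Next I'll compute poses.

```bash
cat >> h.py <<'E'
from scipy.spatial.transform import Rotation as Ro
def Rtool(s=None):
    s=s or read_state();return Ro.from_euler('xyz',s["tool_rot"])
def plan(target,yawdeg,s=None,R0=None):
    """shift (cm) and rotvec (deg) in tool axes from present pose to target TCP, pointing down"""
    s=s or read_state();R=R0 or Rtool(s);G=Ro.from_euler('xyz',[np.pi,0,np.radians(yawdeg)])
    return (R.inv().apply(np.asarray(target,float)-s["eef_pos"])/10).round(3),np.degrees((R.inv()*G).as_rotvec()).round(2)
E
python3 - <<'E'
from h import *
import cell
print([x for x in dir(cell) if not x.startswith('__')], getattr(cell,'grasp_offset',None))
A=lambda x,y,z:rayplane("top",(340+x/5-.4,140+y/5-.4),z)
B=lambda x,y,z:rayplane("top",(185+(x-400)/5-.4,150+y/5-.4),z)
for n,p in dict(blocktop=A(238,284,58),footF=A(225,231,18),footR=A(230,352,18),face=A(226,152,37),
 prL=A(180,112,37),prR=A(271,110,37)).items(): print(n,p.round(1))
for n,p in dict(head=B(557,215,93),bar=B(540,268,82),roller=B(571,223,75)).items(): print(n,p.round(1))
c=np.array([B(x,y,22) for x,y in[(590,72),(690,107),(575,402),(475,366)]]);print(c.round(1),c.mean(0))
v=(c[0]-c[3]+c[1]-c[2]);print("yaw guide",np.degrees(np.arctan2(v[1],v[0])))
print(plan([560,235,250],160))
m=camera_model("wrist");print(m["mtx"],np.round(m["T"],3))
E
```

```text
['MotionError', 'camera_model', 'finish_job', 'get_image', 'grasp_offset', 'read_state'] 18.700000000000003
blocktop [ 590.  -224.7   58. ]
footF [ 625.8 -224.6   18. ]
footR [ 556.4 -226.7   18. ]
face [ 668.  -222.5   37. ]
prL [ 690.7 -196.6   37. ]
prR [ 692.4 -248.4   37. ]
head [591.  238.2  93. ]
bar [563.9 248.5  82. ]
roller [589.2 234.2  75. ]
[[682.8 236.4  22. ]
 [663.3 179.5  22. ]
 [495.8 238.9  22. ]
 [515.4 294.9  22. ]] [589.33070367 237.43090021  22.        ]
yaw guide -19.38663539305515
(array([-39.895, -19.155,  -1.919]), array([-0.1 , -0.  , -6.17]))
[[309.70691629   0.         322.8075161 ]
 [  0.         309.70691629 199.97833029]
 [  0.           0.           1.        ]] [[ 4.41000e-01  8.60000e-01  2.57000e-01  2.22245e+02]
 [ 8.97000e-01 -4.23000e-01 -1.27000e-01  6.15273e+02]
 [-1.00000e-03  2.87000e-01 -9.58000e-01  3.73796e+02]
 [ 0.00000e+00  0.00000e+00  0.00000e+00  1.00000e+00]]
```

```bash
python3 -m jog '{"angular":[[0,0,-6.8],[0,0,-6.8],[0,0,-6.8],[0,0,-6.8],[0,0,-6.8]],"travel":[[-5,-2.4,-0.3],[-10,-4.8,-0.5],[-15,-7.2,-1],[-20,-9.6,-1],[-25,-12,-1.5]],"fingers":[0,0,0,0,0]}'
python3 -c "
from h import *
print(plan([560,235,250],160.6))"
```

```text
clock: 0.72
eef_pos: [458.7, 363.6, 245.8]
tool_rot: [-3.14, -0.001, 2.804]
force: [0.3, 0.5, 0.8]
width: 85.6
(array([-13.824,  -8.771,  -0.42 ]), array([-0.07, -0.04,  0.03]))
```

```bash
python3 -m jog '{"angular":[[0,0,0],[0,0,0],[0,0,0],[0,0,0],[0,0,0]],"travel":[[-4,-2.5,0],[-9,-5.5,-0.2],[-13.8,-8.7,-0.4],[-13.8,-8.7,-0.4],[-13.8,-8.7,-0.4]],"fingers":[0,0,0,0,0]}'
python3 - <<'E'
from h import *
m=camera_model("wrist");np.savez("w1.npz",K=m["mtx"],T=m["T"]);s=read_state();print(s["eef_pos"],s["tool_rot"],s["force"])
cv2.imwrite("pics/w1.png",cv2.cvtColor(get_image("wrist"),cv2.COLOR_RGB2BGR))
E
```

```text
clock: 1.35
eef_pos: [558.9, 237.8, 249.8]
tool_rot: [-3.141, -0.001, 2.803]
force: [-0.9, 0.7, -0.1]
width: 85.3
[558.8994372  237.77272794 249.81695594] [-3.14148435e+00 -1.44632475e-03  2.80310382e+00] [-0.91019015  0.71572072 -0.0831445 ]
```

View pics/w1.png

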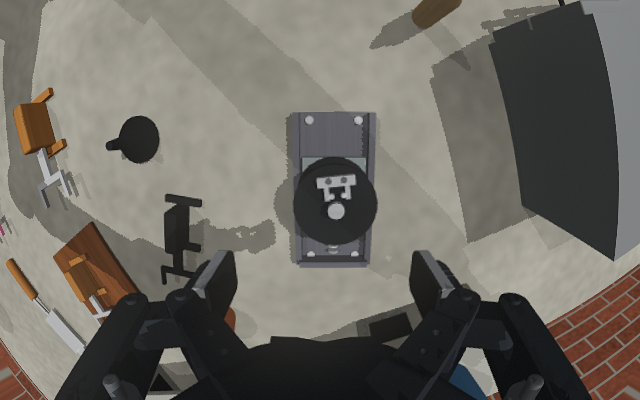

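The wrist view shows the guide head-on: axle head at (336,211), clip bar at about (335,183), roller around (335,200), rail bolts at (309,120), (358,120), (311,254) and (360,254).

```bash
cat >> h.py <<'E'
def wray(uv,z,K,T):
    d=np.array([(uv[0]-K[0,2]),(uv[1]-K[1,2])])/K[0,0];r=np.hypot(*d)
    v=np.r_[d*np.sinc(r/np.pi),np.cos(r)];v=T[:3,:3]@v;o=T[:3,3];return o+v*(z-o[2])/v[2]
E
python3 - <<'E'
from h import *
f=np.load("w1.npz");K,T=f["K"],f["T"]
im=cv2.imread("pics/w1.png");g=cv2.cvtColor(im,cv2.COLOR_BGR2GRAY)
W=lambda u,v,z:wray((u,v),z,K,T).round(1)
# bolts (bright) and clip/head
m=cv2.inRange(g[110:262,290:380],120,255)
n,l,st,c=cv2.connectedComponentsWithStats(m)
for i in range(1,n):
    if st[i,4]>8:
        p=c[i]+[290,110];print(st[i],p.round(1),"z22",W(*p,22),"z82",W(*p,82),"z93",W(*p,93))
d=cv2.inRange(g[150:250,290:385],0,60);cs,_=cv2.findContours(d,0,2);k=max(cs,key=cv2.contourArea)
h=cv2.convexHull(k)[:,0]+[290,150];R=np.array([W(*p,75) for p in h]);
q=cv2.minEnclosingCircle(R[:,:2].astype(np.float32));print("roller",q)
cv2.imwrite("pics/w1c.png",cv2.resize(im[140:265,280:390],None,fx=5,fy=4.8*1.0,interpolation=cv2.INTER_CUBIC))
E
```

```text
[   0    0   90  152 1011] [368.9 182.1] z22 [593.  287.1  22. ] z82 [576.6 283.   82. ] z93 [573.6 282.3  93. ]
[15  6  9  9 62] [309.  119.6] z22 [496.6 243.1  22. ] z82 [495.7 246.2  82. ] z93 [495.6 246.7  93. ]
[64  6  9  9 62] [358.  119.8] z22 [515.8 298.2  22. ] z82 [511.8 292.3  82. ] z93 [511.1 291.3  93. ]
[ 13  48  19  13 102] [308.3 161.5] z22 [544.  225.1  22. ] z82 [535.5 231.1  82. ] z93 [534.  232.2  93. ]
[ 56  48  20  13 116] [359.2 161.8] z22 [564.7 283.4  22. ] z82 [552.9 279.9  82. ] z93 [550.7 279.3  93. ]
[ 27  65  39  27 503] [336.  185.7] z22 [583.8 247.   22. ] z82 [568.9 249.4  82. ] z93 [566.1 249.8  93. ]
[ 38  93  16  16 209] [335.7 210.9] z22 [614.8 236.1  22. ] z82 [594.9 240.3  82. ] z93 [591.2 241.   93. ]
[ 39 136   9   2  18] [333.  246.5] z22 [660.7 216.9  22. ] z82 [633.4 224.2  82. ] z93 [628.3 225.5  93. ]
[ 17 141   8   5  34] [310.5 253.3] z22 [660.3 185.4  22. ] z82 [633.  197.8  82. ] z93 [628. 200.  93.]
[ 39 141   9   3  23] [333.  251.8] z22 [668.2 214.4  22. ] z82 [639.6 222.1  82. ] z93 [634.4 223.5  93. ]
[ 61 141   8   5  33] [354.4 253.2] z22 [679.9 240.6  22. ] z82 [649.5 244.1  82. ] z93 [643.9 244.7  93. ]
roller ((588.8760986328125, 247.67263793945312), 62.8072624206543)
```

View pics/w1c.png

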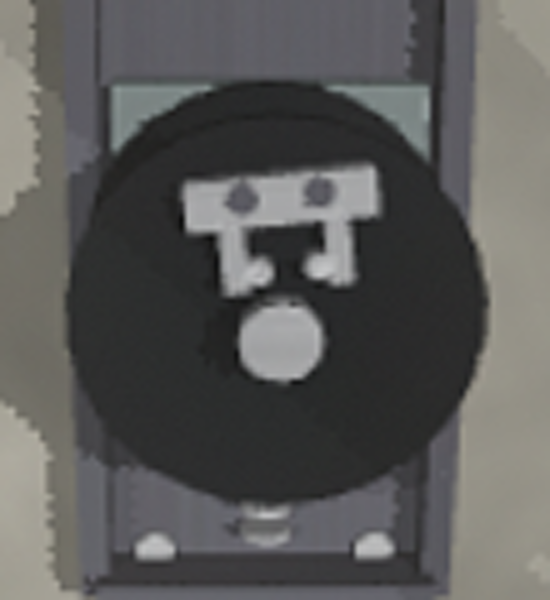

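The crop shows the clip bar at 5.5° to the rail, centred in front of the axle, with jaw tips about 5 mm short of the neck. Guide yaw is about -19.4°. Now to the fork.

```bash
python3 -c "
from h import *
print(plan([591,-225,160],181.8))"
python3 -m jog '{"angular":[[0,0,-5],[0,0,-10],[0,0,-15],[0,0,-21.2],[0,0,-21.2]],"travel":[[1,6,0],[2,12,0.5],[3.3,18,1.5],[4.6,24,3],[6,30,5]],"fingers":[0,0,0,0,0]}'
python3 -c "
from h import *
print(plan([591,-225,160],181.8))"
```

```text
(array([-18.406, -42.706,   8.952]), array([  0.03,  -0.09, -21.09]))
clock: 2.02
eef_pos: [600.3, 541.6, 201.2]
tool_rot: [3.14, -0.0, -3.106]
force: [2.1, 0.0, 0.8]
width: 85.4
(array([  3.664, -76.589,   3.991]), array([ 0.1 , -0.01,  0.24]))
```

I typed those rows before the plan printed and got the sign wrong, so the arm moved away into free space. Nothing was touched (force about 2 N). Going back the right way.

```bash
python3 -m jog '{"angular":[[0,0,0],[0,0,0],[0,0,0],[0,0,0],[0,0,0]],"travel":[[0.3,-6,-1],[0.6,-12,-2],[0.9,-18,-2],[1.2,-24,-2],[1.5,-30,-2]],"fingers":[0,0,0,0,0]}'
python3 -m jog '{"angular":[[0,0,0],[0,0,0],[0,0,0],[0,0,0],[0,0,0]],"travel":[[0.3,-6,0],[0.6,-12,0],[0.9,-18,0],[1.2,-24,1],[1.5,-30,2]],"fingers":[0,0,0,0,0]}'
python3 -c "
from h import *
print(plan([591,-225,160],181.8))"
```

```text
clock: 2.65
eef_pos: [595.2, 237.6, 221.2]
tool_rot: [3.141, -0.0, -3.106]
force: [0.1, 0.1, 0.4]
width: 85.5
clock: 3.28
eef_pos: [591.1, -62.4, 201.2]
tool_rot: [3.141, 0.001, -3.106]
force: [0.1, 0.3, 0.5]
width: 85.3
(array([  0.595, -16.252,   4.11 ]), array([0.05, 0.04, 0.24]))
```

```bash
python3 -m jog '{"angular":[[0,0,0],[0,0,0],[0,0,0],[0,0,0],[0,0,0]],"travel":[[0.2,-6,1.5],[0.4,-12,3],[0.6,-16.2,4],[0.6,-16.2,4],[0.6,-16.2,4]],"fingers":[0,0,0,0,0]}'
python3 - <<'E'
from h import *
m=camera_model("wrist");np.savez("w2.npz",K=m["mtx"],T=m["T"]);s=read_state();print(s["eef_pos"],s["tool_rot"],s["force"])
cv2.imwrite("pics/w2.png",cv2.cvtColor(get_image("wrist"),cv2.COLOR_RGB2BGR))
E
```

```text
clock: 3.9
eef_pos: [590.9, -222.4, 161.1]
tool_rot: [3.14, 0.0, -3.107]
force: [0.1, 0.2, -0.2]
width: 85.3
[ 590.93538582 -222.44001063  161.09058027] [ 3.13970194e+00  9.64722426e-05 -3.10700149e+00] [ 0.10548144  0.23244795 -0.18471518]
```

View pics/w2.png

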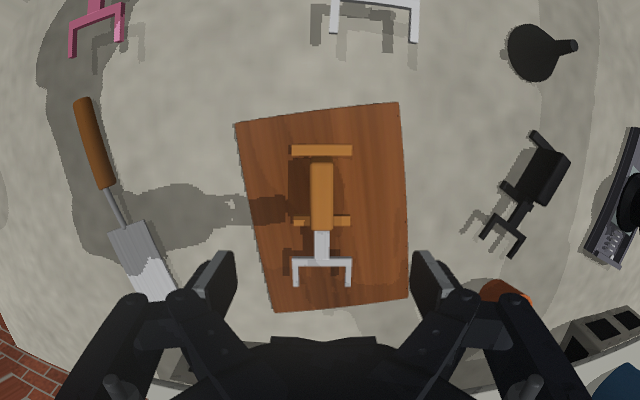

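The wrist view shows the block top around (321,196), the feet centred at (321,150) and (320,221), and the prong tips at (294,284) and (350,284).

Run:
```python
from h import *
f=np.load("w2.npz");K,T=f["K"],f["T"]
im=cv2.imread("pics/w2.png");hsv=cv2.cvtColor(im,cv2.COLOR_BGR2HSV)
W=lambda u,v,z:wray((u,v),z,K,T).round(1)
m=((hsv[...,0]<22)&(hsv[...,1]>120)&(hsv[...,2]>165)).astype(np.uint8);m[:, :280]=0;m[:,360:]=0;m[:135]=0;m[240:]=0
for v in(150,175,195,215,222):
    x=np.where(m[v])[0];print(v,(x.min(),x.max()) if len(x) else None)
y=np.where(m[:,321])[0];print("col",y.min(),y.max())
g=im.min(2)
s=(g>130).astype(np.uint8);s[:225]=0;s[300:]=0;s[:,:280]=0;s[:,:][:,362:]=0
ys,xs=np.where(s);print(xs.min(),xs.max(),ys.min(),ys.max())
for v in(270,280):
    x=np.where(s[v])[0];print(v,x)
for n,a in dict(top=(321,196,58),fr=(321,150,18),ff=(320,221,18),prL=(294,284,37),prR=(350,284,37)).items():print(n,W(*a))
```

```text
150 (np.int64(292), np.int64(350))
175 None
195 None
215 None
222 (np.int64(342), np.int64(349))
col 146 154
292 351 231 286
270 [293 294 295 296 297 346 347 348 349 350]
280 [293 294 295 296 297 346 347 348 349 350]
top [ 589.6 -223.7   58. ]
fr [ 556.6 -224.9   18. ]
ff [ 626.7 -223.6   18. ]
prL [ 688.9 -247.9   37. ]
prR [ 687.  -191.3   37. ]
```

Grip point is about (590.5, -224), yaw +1.9°. It agrees with the top view to 1 mm. Descend and grip.

```bash
python3 -m jog '{"angular":[[0,0,0],[0,0,0],[0,0,0],[0,0,0],[0,0,0]],"travel":[[0,-0.15,5],[0,-0.15,10],[0,-0.15,13],[0,-0.15,14.2],[0,-0.15,14.2]],"fingers":[0,0,0,0,0]}'
python3 -m jog '{"angular":[[0,0,0],[0,0,0],[0,0,0],[0,0,0],[0,0,0]],"travel":[[0,0,0],[0,0,0],[0,0,0],[0,0,0],[0,0,0]],"fingers":[0.4,0.6,0.8,1,1]}'
python3 -m jog '{"angular":[[0,0,0],[0,0,0],[0,0,0]],"travel":[[0,0,0],[0,0,0],[0,0,0]],"fingers":[1,1,1]}'
```

```text
clock: 4.58
eef_pos: [590.9, -225.1, 19.3]
tool_rot: [3.141, -0.0, -3.108]
force: [0.3, 0.5, -0.2]
width: 85.3
clock: 5.2
eef_pos: [590.9, -226.5, 20.0]
tool_rot: [-3.142, 0.001, -3.11]
force: [-0.7, 0.5, 6.2]
width: 19.0
clock: 5.58
eef_pos: [590.9, -226.5, 19.9]
tool_rot: [-3.142, 0.001, -3.11]
force: [-1.2, 0.7, 5.4]
width: 19.6
```

```bash
python3 -m jog '{"angular":[[0,0,0],[0,0,0],[0,0,0],[0,0,0],[0,0,0]],"travel":[[0,0,-1],[0,0,-4],[0,0,-9],[0,0,-14],[0,0,-18]],"fingers":[1,1,1,1,1]}'
python3 -c "
from h import *
print(plan([454,288,180],160.6))"
```

```text
clock: 6.2
eef_pos: [590.3, -226.9, 201.5]
tool_rot: [-3.141, 0.001, -3.11]
force: [1.3, -0.8, -2.4]
width: 19.6
(array([12.002, 51.896,  2.107]), array([-2.000e-02,  6.000e-02,  2.121e+01]))
```

```bash
python3 -m jog '{"angular":[[0,0,0],[0,0,3],[0,0,6],[0,0,9],[0,0,12]],"travel":[[1,4,0],[2,9,0],[3.5,14.5,0],[5,20,0],[6.3,26,0]],"fingers":[1,1,1,1,1]}'
python3 -c "
from h import *
print(plan([454,288,180],160.6))"
```

```text
clock: 6.82
eef_pos: [518.2, 32.2, 199.4]
tool_rot: [-3.141, 0.0, 2.961]
force: [1.1, 0.8, -2.1]
width: 19.0
(array([10.907, 24.008,  1.936]), array([-0.02,  0.  ,  9.05]))
```

```bash
python3 -m jog '{"angular":[[0,0,2],[0,0,4],[0,0,6],[0,0,8],[0,0,9.1]],"travel":[[2.2,5,0],[4.4,10,0.5],[6.6,15,1],[8.8,20,1.5],[10.9,24,1.9]],"fingers":[1,1,1,1,1]}'
python3 -m jog '{"angular":[[0,0,0],[0,0,0],[0,0,0],[0,0,0]],"travel":[[0,0,3],[0,0,6],[0,0,8.5],[0,0,8.5]],"fingers":[1,1,1,1]}'
python3 - <<'E'
from h import *
s=read_state();print(s["eef_pos"],s["force"],plan([454,288,65],160.6))
m=camera_model("wrist");np.savez("w3.npz",K=m["mtx"],T=m["T"])
im=cv2.cvtColor(get_image("wrist"),cv2.COLOR_RGB2BGR);cv2.imwrite("pics/w3.png",im)
E
```

```text
clock: 7.45
eef_pos: [453.3, 288.9, 180.2]
tool_rot: [3.141, -0.0, 2.806]
force: [0.3, 0.3, -2.1]
width: 19.1
clock: 7.95
eef_pos: [452.8, 285.7, 93.8]
tool_rot: [-3.138, -0.003, 2.805]
force: [-0.0, 0.3, -2.0]
width: 19.6
[452.84567293 285.71409493  93.83089893] [-0.04404393  0.33529279 -1.97311566] (array([-0.041,  0.264,  2.882]), array([-0.21, -0.15,  0.13]))
```

View pics/w3.png

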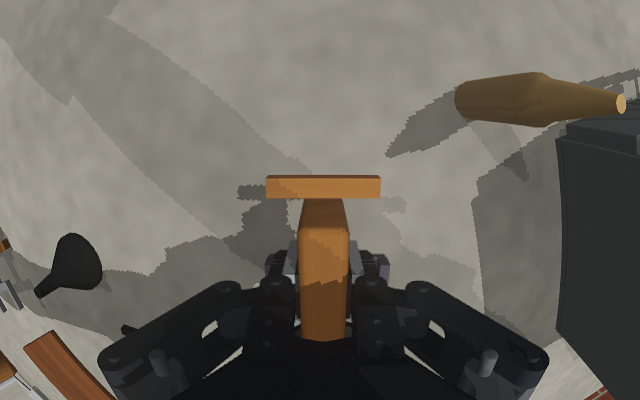

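The gripper hides the fork face from the wrist camera, so I'll lower to working height and check with the top and side cameras.

```bash
python3 -m jog '{"angular":[[0,0,0],[0,0,0],[0,0,0],[0,0,0]],"travel":[[0,0,1],[0,0,2.1],[0,0,2.75],[0,0,2.75]],"fingers":[1,1,1,1]}'
python3 - <<'E'
from h import *
s=read_state();print(s["eef_pos"],s["tool_rot"],s["force"])
t=cv2.cvtColor(get_image("top"),cv2.COLOR_RGB2BGR);cv2.imwrite("pics/t4.png",t)
d=cv2.cvtColor(get_image("side"),cv2.COLOR_RGB2BGR);cv2.imwrite("pics/s4.png",d)
a=cv2.convertScaleAbs(cv2.resize(t[160:230,190:255],None,fx=6,fy=6,interpolation=cv2.INTER_CUBIC),alpha=1.5)
u,v=proj("side",[560,245,80]).astype(int);print(u,v)
b=cv2.convertScaleAbs(cv2.resize(d[v-35:v+35,u-33:u+32],None,fx=6,fy=6,interpolation=cv2.INTER_CUBIC),alpha=1.5)
cv2.imwrite("pics/c4.png",np.hstack([a,b]))
E
```

```text
clock: 8.5
eef_pos: [453.9, 286.5, 67.2]
tool_rot: [-3.141, -0.001, 2.805]
force: [-0.7, 0.0, -1.2]
width: 19.4
[453.8891522  286.49382842  67.1712875 ] [-3.14068926e+00 -7.19731653e-04  2.80519670e+00] [-0.73191482  0.00757657 -1.16760104]
269 169
```

View pics/c4.png

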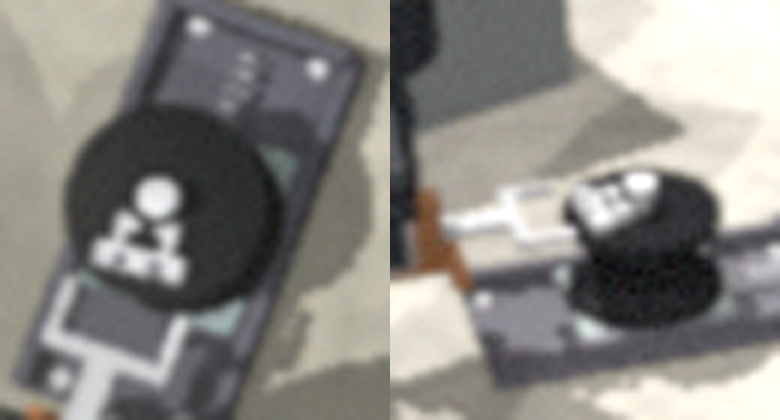

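Top crop: prong tips at about (68,285) and (180,322), clip bar ends at (97,255) and (183,270), head at (158,198). The face edge runs from (55,332) to (165,372).

Run:
```python
from h import *
B=lambda x,y,z:rayplane("top",(190+x/6-.42,160+y/6-.42),z)
yaw=np.radians(-19.4);u=np.array([np.cos(yaw),np.sin(yaw)]);w=np.array([-u[1],u[0]])
H=B(158,198,93)[:2]
tcp=read_state()["eef_pos"][:2]
for n,p in dict(prL=B(68,285,81),prR=B(180,322,81),face=B(115,340,81),barL=B(97,255,82),barR=B(183,270,82)).items():
    print(n,p.round(1),"rel head along/lat",(u@(p[:2]-H)).round(1),(w@(p[:2]-H)).round(1))
print("head",H,"tcp rel",u@(tcp-H),w@(tcp-H), np.degrees(read_state()["tool_rot"][2])-180)
# automated: bright mask in roller + fork
im=cv2.imread("pics/t4.png");g=im.min(2)
m=(g>95).astype(np.uint8)[160:230,190:255]
n,l,st,c=cv2.connectedComponentsWithStats(m)
for i in range(1,n):
    if st[i,4]>5: print(st[i],(c[i]*6).round())
```

```text
prL [553.2 279.4  81. ] rel head along/lat -49.3 26.0
prR [537.2 229.3  81. ] rel head along/lat -47.8 -26.6
face [528.9 257.7  81. ] rel head along/lat -65.1 -2.5
barL [566.7 266.8  82. ] rel head along/lat -32.4 18.6
barR [560.3 228.5  82. ] rel head along/lat -25.7 -19.6
head [591.07328173 238.47574356] tcp rel -145.02808159083946 0.13391540176441907 -19.27482321907999
[  0   0  26  42 604] [57. 82.]
[ 43   0  22   9 100] [343.  15.]
[32  3  3  3  8] [197.  25.]
[51 10  4  3  9] [314.  65.]
[ 48  13  17  50 310] [356. 269.]
[ 16  30  15  17 127] [144. 233.]
[  7  46  25  24 201] [100. 357.]
[33 52  6  3 11] [216. 319.]
[ 0 63  5  5 12] [  9. 393.]
```

Lateral alignment is within 0.5 mm (prong middle -0.3, clip -0.5, head 0). Lower 1.8 mm, then advance 20 mm in free air.

```bash
python3 -m jog '{"angular":[[0,0,0],[0,0,0],[0,0,0],[0,0,0],[0,0,0]],"travel":[[0,0,0.18],[-0.5,0,0.18],[-1,0,0.18],[-1.5,0,0.18],[-2,0,0.18]],"fingers":[1,1,1,1,1]}'
python3 -m jog '{"angular":[[0,0,0],[0,0,0],[0,0,0],[0,0,0]],"travel":[[-0.2,0,0],[-0.4,0,0],[-0.6,0,0],[-0.6,0,0]],"fingers":[1,1,1,1]}'
cat > st.py <<'E'
from h import *
yaw=np.radians(-19.4);u=np.array([np.cos(yaw),np.sin(yaw)]);w=np.array([-u[1],u[0]])
s=read_state();d=s["eef_pos"][:2]-[591.1,238.5];print("t",s["clock"],"face along %.1f lat %.1f z %.1f"%(u@d+75,w@d,s["eef_pos"][2]),"F along %.1f lat %.1f z %.1f"%(u@s["force"][:2],w@s["force"][:2],s["force"][2]),"w",round(s["width"],1),"tz",s["torque"].round(2),s["tool_rot"].round(3))
E
python3 st.py
```

```text
clock: 9.22
eef_pos: [473.6, 279.9, 66.0]
tool_rot: [3.142, 0.0, 2.805]
force: [-0.1, -0.4, -2.2]
width: 19.4
clock: 9.72
eef_pos: [478.9, 278.1, 65.9]
tool_rot: [3.142, 0.0, 2.805]
force: [-0.9, -0.3, -2.1]
width: 19.0
t 9.725 face along -44.0 lat 0.1 z 65.9 F along -0.8 lat -0.6 z -2.1 w 19.0 tz [ 0.    0.03 -0.01] [3.142 0.    2.805]
```

```bash
python3 -m jog '{"angular":[[0,0,0],[0,0,0],[0,0,0],[0,0,0],[0,0,0]],"travel":[[-0.1,0,0.04],[-0.2,0,0.04],[-0.3,0,0.04],[-0.4,0,0.04],[-0.5,0,0.04]],"fingers":[1,1,1,1,1]}';python3 st.py
python3 -m jog '{"angular":[[0,0,0],[0,0,0],[0,0,0],[0,0,0],[0,0,0]],"travel":[[-0.1,0,0],[-0.2,0,0],[-0.3,0,0],[-0.4,0,0],[-0.5,0,0]],"fingers":[1,1,1,1,1]}';python3 st.py
```

```text
clock: 10.35
eef_pos: [483.6, 276.5, 65.5]
tool_rot: [3.142, -0.0, 2.805]
force: [-0.1, -1.2, -0.6]
width: 19.7
t 10.35 face along -39.0 lat 0.2 z 65.5 F along 0.3 lat -1.2 z -0.6 w 19.7 tz [ 0.01 -0.03  0.01] [ 3.142 -0.     2.805]
clock: 10.98
eef_pos: [488.3, 274.8, 65.5]
tool_rot: [-3.142, -0.0, 2.805]
force: [0.4, 1.1, -1.9]
width: 19.2
t 10.975 face along -34.1 lat 0.1 z 65.5 F along -0.0 lat 1.2 z -1.9 w 19.2 tz [ 0.01 -0.03  0.04] [-3.142 -0.     2.805]
```

```bash
python3 -m jog '{"angular":[[0,0,0],[0,0,0],[0,0,0],[0,0,0],[0,0,0]],"travel":[[-0.05,0,0],[-0.1,0,0],[-0.15,0,0],[-0.2,0,0],[-0.25,0,0]],"fingers":[1,1,1,1,1]}';python3 st.py
python3 - <<'E'
from h import *
t=cv2.cvtColor(get_image("top"),cv2.COLOR_RGB2BGR);d=cv2.cvtColor(get_image("side"),cv2.COLOR_RGB2BGR)
a=cv2.resize(t[165:225,190:245],None,fx=7,fy=7,interpolation=cv2.INTER_CUBIC)
b=cv2.resize(d[145:205,245:300],None,fx=7,fy=7,interpolation=cv2.INTER_CUBIC)
cv2.imwrite("pics/c5.png",np.hstack([a,b]))
E
```

```text
clock: 11.6
eef_pos: [490.6, 274.0, 65.5]
tool_rot: [-3.142, -0.0, 2.805]
force: [-0.4, 0.7, -2.5]
width: 19.4
t 11.6 face along -31.6 lat 0.1 z 65.5 F along -0.6 lat 0.5 z -2.5 w 19.4 tz [ 0.01  0.04 -0.03] [-3.142 -0.     2.805]
```

View pics/c5.png

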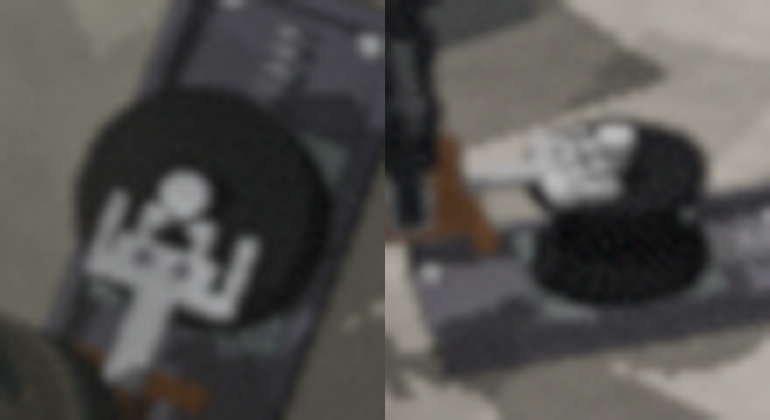

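The prongs straddle the bar and the clip has squared up with the mouth at the axle. Pushing slowly by feel.

```bash
python3 -m jog '{"angular":[[0,0,0],[0,0,0],[0,0,0],[0,0,0],[0,0,0]],"travel":[[-0.04,0,0],[-0.08,0,0],[-0.12,0,0],[-0.16,0,0],[-0.2,0,0]],"fingers":[1,1,1,1,1]}' >/dev/null;python3 st.py
python3 -m jog '{"angular":[[0,0,0],[0,0,0],[0,0,0],[0,0,0],[0,0,0]],"travel":[[-0.04,0,0],[-0.08,0,0],[-0.12,0,0],[-0.16,0,0],[-0.2,0,0]],"fingers":[1,1,1,1,1]}' >/dev/null;python3 st.py
```

```text
t 12.325 face along -29.6 lat 0.1 z 65.5 F along -0.4 lat 0.1 z -1.5 w 19.5 tz [ 0.02  0.01 -0.03] [ 3.142 -0.     2.805]
t 12.95 face along -27.6 lat 0.1 z 65.5 F along -1.1 lat -0.2 z -1.9 w 19.3 tz [ 0.01 -0.    0.05] [-3.142 -0.     2.805]
```

```bash
python3 -m jog '{"angular":[[0,0,0],[0,0,0],[0,0,0],[0,0,0]],"travel":[[-0.03,0,0],[-0.06,0,0],[-0.09,0,0],[-0.12,0,0]],"fingers":[1,1,1,1]}' >/dev/null;python3 st.py
```

```text
t 13.45 face along -26.5 lat 0.1 z 65.5 F along -0.3 lat 0.4 z -1.1 w 19.1 tz [0.06 0.13 0.  ] [-3.142 -0.     2.805]
```

```bash
python3 -m jog '{"angular":[[0,0,0],[0,0,0],[0,0,0],[0,0,0],[0,0,0]],"travel":[[-0.03,0,0],[-0.06,0,0],[-0.09,0,0],[-0.12,0,0],[-0.15,0,0]],"fingers":[1,1,1,1,1]}' >/dev/null;python3 st.py
```

```text
t 14.075 face along -25.2 lat -0.0 z 65.4 F along -1.7 lat -0.7 z -1.0 w 19.4 tz [-0.04  0.31 -0.05] [-3.141e+00 -1.000e-03  2.805e+00]
```

```bash
python3 -m jog '{"angular":[[0,0,0],[0,0,0],[0,0,0],[0,0,0],[0,0,0]],"travel":[[-0.03,0,0],[-0.06,0,0],[-0.09,0,0],[-0.12,0,0],[-0.15,0,0]],"fingers":[1,1,1,1,1]}' >/dev/null;python3 st.py
```

```text
t 14.7 face along -23.8 lat -0.0 z 65.4 F along -3.6 lat -1.0 z -1.9 w 19.3 tz [-0.06  0.62 -0.14] [-3.141e+00 -1.000e-03  2.805e+00]
```

Contact: the resistance is rising. Continuing in small steps.

```bash
python3 -m jog '{"angular":[[0,0,0],[0,0,0],[0,0,0],[0,0,0],[0,0,0]],"travel":[[-0.03,0,0],[-0.06,0,0],[-0.09,0,0],[-0.12,0,0],[-0.15,0,0]],"fingers":[1,1,1,1,1]}' >/dev/null;python3 st.py
```

```text
t 15.325 face along -22.3 lat 0.0 z 65.4 F along -3.4 lat -1.2 z -0.6 w 19.6 tz [ 0.02  0.92 -0.15] [-3.141e+00 -1.000e-03  2.805e+00]
```

```bash
python3 -m jog '{"angular":[[0,0,0],[0,0,0],[0,0,0]],"travel":[[-0.03,0,0],[-0.06,0,0],[-0.09,0,0]],"fingers":[1,1,1]}' >/dev/null;python3 st.py
```

```text
t 15.7 face along -21.5 lat 0.0 z 65.4 F along -4.6 lat -1.3 z -1.5 w 19.4 tz [ 0.03  1.05 -0.16] [-3.141e+00 -1.000e-03  2.805e+00]
```

```bash
python3 -m jog '{"angular":[[0,0,0],[0,0,0],[0,0,0]],"travel":[[-0.03,0,0],[-0.06,0,0],[-0.09,0,0]],"fingers":[1,1,1]}' >/dev/null;python3 st.py
```

```text
t 16.075 face along -20.9 lat 0.0 z 65.4 F along -5.6 lat -1.5 z -0.0 w 19.1 tz [ 0.05  1.18 -0.14] [-3.141e+00 -1.000e-03  2.806e+00]
```

```bash
python3 -m jog '{"angular":[[0,0,0],[0,0,0],[0,0,0],[0,0,0]],"travel":[[-0.03,0,0],[-0.06,0,0],[-0.09,0,0],[-0.12,0,0]],"fingers":[1,1,1,1]}' >/dev/null;python3 st.py
```

```text
t 16.575 face along -20.1 lat 0.0 z 65.4 F along -7.1 lat -1.4 z 0.1 w 19.6 tz [ 0.09  1.26 -0.2 ] [-3.141e+00 -2.000e-03  2.806e+00]
```

```bash
python3 -m jog '{"angular":[[0,0,0],[0,0,0],[0,0,0],[0,0,0]],"travel":[[-0.03,0,0],[-0.06,0,0],[-0.09,0,0],[-0.12,0,0]],"fingers":[1,1,1,1]}' >/dev/null;python3 st.py
```

```text
t 17.075 face along -19.3 lat 0.0 z 65.4 F along -7.8 lat -2.6 z 1.1 w 19.3 tz [ 0.15  1.41 -0.19] [-3.141e+00 -2.000e-03  2.806e+00]
```

```bash
python3 -m jog '{"angular":[[0,0,0],[0,0,0],[0,0,0]],"travel":[[-0.03,0,0],[-0.06,0,0],[-0.09,0,0]],"fingers":[1,1,1]}' >/dev/null;python3 st.py
```

```text
t 17.45 face along -18.7 lat 0.0 z 65.4 F along -8.1 lat -1.8 z 1.4 w 19.5 tz [ 0.15  1.5  -0.21] [-3.141e+00 -3.000e-03  2.806e+00]
```

```bash
python3 -m jog '{"angular":[[0,0,0],[0,0,0],[0,0,0],[0,0,0]],"travel":[[-0.03,0,0],[-0.06,0,0],[-0.09,0,0],[-0.12,0,0]],"fingers":[1,1,1,1]}' >/dev/null;python3 st.py
```

```text
t 17.95 face along -17.9 lat 0.0 z 65.4 F along -8.1 lat -1.4 z 1.5 w 19.3 tz [ 0.26  1.65 -0.11] [-3.140e+00 -3.000e-03  2.806e+00]
```

```bash
python3 -m jog '{"angular":[[0,0,0],[0,0,0],[0,0,0]],"travel":[[-0.03,0,0],[-0.06,0,0],[-0.09,0,0]],"fingers":[1,1,1]}' >/dev/null;python3 st.py
```

```text
t 18.325 face along -17.3 lat 0.0 z 65.3 F along -9.0 lat -1.6 z 0.8 w 19.6 tz [ 0.28  1.77 -0.12] [-3.14  -0.004  2.806]
```

```bash
python3 -m jog '{"angular":[[0,0,0],[0,0,0],[0,0,0]],"travel":[[-0.03,0,0],[-0.06,0,0],[-0.09,0,0]],"fingers":[1,1,1]}' >/dev/null;python3 st.py
```

```text
t 18.7 face along -16.8 lat 0.0 z 65.3 F along -9.4 lat -1.0 z 1.5 w 19.3 tz [ 0.29  1.83 -0.13] [-3.14  -0.004  2.807]
```

```bash
python3 -m jog '{"angular":[[0,0,0],[0,0,0],[0,0,0]],"travel":[[-0.03,0,0],[-0.06,0,0],[-0.09,0,0]],"fingers":[1,1,1]}' >/dev/null;python3 st.py
```

```text
t 19.075 face along -16.2 lat 0.0 z 65.3 F along -11.1 lat -1.4 z 1.5 w 19.3 tz [ 0.35  2.02 -0.18] [-3.14  -0.005  2.807]
```

```bash
python3 -m jog '{"angular":[[0,0,0],[0,0,0],[0,0,0]],"travel":[[-0.02,0,0],[-0.04,0,0],[-0.06,0,0]],"fingers":[1,1,1]}' >/dev/null;python3 st.py
```

```text
t 19.45 face along -15.8 lat -0.0 z 65.3 F along -11.3 lat -2.1 z 2.7 w 19.5 tz [ 0.31  2.05 -0.15] [-3.14  -0.005  2.807]
```

```bash
python3 -m jog '{"angular":[[0,0,0],[0,0,0],[0,0,0]],"travel":[[-0.02,0,0],[-0.04,0,0],[-0.06,0,0]],"fingers":[1,1,1]}' >/dev/null;python3 st.py
```

```text
t 19.825 face along -15.4 lat -0.0 z 65.3 F along -11.3 lat -2.7 z 2.3 w 19.6 tz [ 0.37  2.07 -0.19] [-3.14  -0.005  2.807]
```

```bash
python3 -m jog '{"angular":[[0,0,0],[0,0,0],[0,0,0]],"travel":[[-0.02,0,0],[-0.04,0,0],[-0.06,0,0]],"fingers":[1,1,1]}' >/dev/null;python3 st.py
```

```text
t 20.2 face along -14.9 lat -0.0 z 65.3 F along -11.0 lat -1.9 z 1.6 w 19.2 tz [ 0.28  2.06 -0.17] [-3.14  -0.006  2.807]
```

```bash
python3 -m jog '{"angular":[[0,0,0],[0,0,0],[0,0,0]],"travel":[[-0.02,0,0],[-0.04,0,0],[-0.06,0,0]],"fingers":[1,1,1]}' >/dev/null;python3 st.py
```

```text
t 20.575 face along -14.5 lat 0.0 z 65.2 F along -12.1 lat -1.9 z 3.1 w 18.8 tz [ 0.38  2.21 -0.17] [-3.139 -0.006  2.807]
```

```bash
python3 -m jog '{"angular":[[0,0,0],[0,0,0],[0,0,0]],"travel":[[-0.02,0,0],[-0.04,0,0],[-0.06,0,0]],"fingers":[1,1,1]}' >/dev/null;python3 st.py
```

```text
t 20.95 face along -14.1 lat -0.0 z 65.3 F along -12.7 lat -2.4 z 3.7 w 18.7 tz [ 0.42  2.28 -0.14] [-3.139 -0.006  2.807]
```

```bash
python3 -m jog '{"angular":[[0,0,0],[0,0,0]],"travel":[[-0.02,0,0],[-0.04,0,0]],"fingers":[1,1]}' >/dev/null;python3 st.py
```

```text
t 21.2 face along -13.9 lat -0.0 z 65.2 F along -12.3 lat -2.6 z 2.4 w 19.1 tz [ 0.4   2.28 -0.14] [-3.139 -0.006  2.807]
```

```bash
python3 - <<'E'
from h import *
t=cv2.cvtColor(get_image("top"),cv2.COLOR_RGB2BGR);d=cv2.cvtColor(get_image("side"),cv2.COLOR_RGB2BGR)
a=cv2.resize(t[165:225,190:245],None,fx=7,fy=7,interpolation=cv2.INTER_CUBIC)
b=cv2.resize(d[145:205,245:300],None,fx=7,fy=7,interpolation=cv2.INTER_CUBIC)
cv2.imwrite("pics/c6.png",np.hstack([a,b]))
E
python3 st.py
```

```text
t 21.3 face along -13.8 lat -0.0 z 65.2 F along -12.6 lat -2.1 z 3.4 w 19.7 tz [ 0.41  2.29 -0.14] [-3.139 -0.006  2.807]
```

View pics/c6.png

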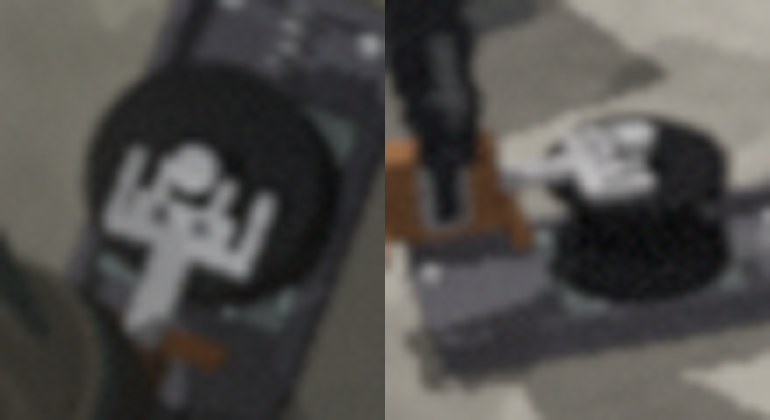

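The axle has backed off about 10 mm and the clip jaws are only starting to open around the neck. It has not snapped yet, so I'll go on gently.

```bash
python3 -m jog '{"angular":[[0,0,0],[0,0,0]],"travel":[[-0.02,0,0],[-0.04,0,0]],"fingers":[1,1]}' >/dev/null;python3 st.py
```

```text
t 21.55 face along -13.6 lat -0.0 z 65.2 F along -13.4 lat -1.6 z 2.6 w 19.5 tz [ 0.4   2.35 -0.19] [-3.139 -0.007  2.807]
```

```bash
python3 -m jog '{"angular":[[0,0,0],[0,0,0]],"travel":[[-0.02,0,0],[-0.04,0,0]],"fingers":[1,1]}' >/dev/null;python3 st.py
```

```text
t 21.8 face along -13.4 lat -0.1 z 65.2 F along -13.3 lat -2.1 z 3.8 w 19.6 tz [ 0.42  2.4  -0.2 ] [-3.139 -0.007  2.807]
```

```bash
python3 -m jog '{"angular":[[0,0,0],[0,0,0]],"travel":[[-0.02,0,0],[-0.04,0,0]],"fingers":[1,1]}' >/dev/null;python3 st.py
```

```text
t 22.05 face along -13.1 lat -0.1 z 65.2 F along -13.9 lat -1.9 z 4.3 w 19.2 tz [ 0.39  2.41 -0.19] [-3.139 -0.007  2.807]
```

```bash
python3 -m jog '{"angular":[[0,0,0],[0,0,0]],"travel":[[-0.01,0,0],[-0.02,0,0]],"fingers":[1,1]}' >/dev/null;python3 st.py
```

```text
t 22.3 face along -13.0 lat -0.0 z 65.2 F along -13.4 lat -1.2 z 3.5 w 19.1 tz [ 0.42  2.42 -0.24] [-3.139 -0.007  2.808]
```

Fz has risen about 5 N, so the fork's nose has dipped and is bearing on the roller, which takes part of the push. Raise 0.6 mm, pitch the nose up 0.5°, and ease the side force by 0.5 mm.

```bash
python3 -m jog '{"angular":[[0,-0.25,0],[0,-0.5,0],[0,-0.5,0]],"travel":[[0.02,-0.02,-0.03],[0.02,-0.05,-0.06],[0.02,-0.05,-0.06]],"fingers":[1,1,1]}' >/dev/null;python3 st.py
```

```text
t 22.675 face along -13.2 lat -0.4 z 65.1 F along -12.2 lat -0.6 z -1.3 w 19.3 tz [ 0.75  2.41 -0.  ] [-3.139e+00  2.000e-03  2.808e+00]
```

The vertical and side forces are relieved. Pushing on.

```bash
python3 -m jog '{"angular":[[0,0,0],[0,0,0]],"travel":[[-0.02,0,0],[-0.04,0,0]],"fingers":[1,1]}' >/dev/null;python3 st.py
```

```text
t 22.925 face along -13.0 lat -0.4 z 65.1 F along -13.2 lat -0.6 z -1.7 w 19.1 tz [ 0.81  2.48 -0.02] [-3.139e+00  1.000e-03  2.808e+00]
```

```bash
python3 -m jog '{"angular":[[0,0,0],[0,0,0]],"travel":[[-0.02,0,0],[-0.03,0,0]],"fingers":[1,1]}' >/dev/null;python3 st.py
```

```text
t 23.175 face along -12.8 lat -0.4 z 65.1 F along -12.8 lat -0.6 z -1.8 w 19.4 tz [0.77 2.48 0.03] [-3.139e+00  1.000e-03  2.808e+00]
```

```bash
python3 -m jog '{"angular":[[0,0,0],[0,0,0]],"travel":[[-0.02,0,0],[-0.04,0,0]],"fingers":[1,1]}' >/dev/null;python3 st.py
```

```text
t 23.425 face along -12.5 lat -0.4 z 65.0 F along -13.4 lat -0.4 z -1.1 w 19.3 tz [ 0.79  2.54 -0.01] [-3.139e+00  1.000e-03  2.808e+00]
```

```bash
python3 -m jog '{"angular":[[0,0,0],[0,0,0]],"travel":[[-0.02,0,0],[-0.04,0,0]],"fingers":[1,1]}' >/dev/null;python3 st.py
```

```text
t 23.675 face along -9.2 lat 0.1 z 65.5 F along -0.6 lat 0.3 z -2.6 w 19.2 tz [0.09 0.19 0.01] [-3.141  0.006  2.808]
```

It snapped: the force fell from 13.4 N to under 1 N at once. Retreating slowly, straight back.

```bash
python3 -m jog '{"angular":[[0,0,0],[0,0,0],[0,0,0],[0,0,0],[0,0,0]],"travel":[[0.1,0,0],[0.2,0,0],[0.35,0,0],[0.5,0,0],[0.65,0,0]],"fingers":[1,1,1,1,1]}' >/dev/null;python3 st.py
python3 -m jog '{"angular":[[0,0.5,0],[0,0.5,0],[0,0.5,0],[0,0.5,0],[0,0.5,0]],"travel":[[0.4,0,0],[0.8,0,0],[1.4,0,0],[2,0,0],[2.6,0,0]],"fingers":[1,1,1,1,1]}' >/dev/null;python3 st.py
python3 -m jog '{"angular":[[0,0,0],[0,0,0],[0,0,0]],"travel":[[1,0,0],[2,0,0],[3,0,0]],"fingers":[1,1,1]}' >/dev/null;python3 st.py
python3 - <<'E'
from h import *
t=cv2.cvtColor(get_image("top"),cv2.COLOR_RGB2BGR);d=cv2.cvtColor(get_image("side"),cv2.COLOR_RGB2BGR)
a=cv2.resize(t[165:225,190:245],None,fx=7,fy=7,interpolation=cv2.INTER_CUBIC)
b=cv2.resize(d[145:205,245:300],None,fx=7,fy=7,interpolation=cv2.INTER_CUBIC)
cv2.imwrite("pics/t7.png",t);cv2.imwrite("pics/c7.png",np.hstack([a,b]))
E
```

```text
t 24.3 face along -12.8 lat 0.2 z 66.2 F along -2.9 lat 0.6 z -3.0 w 19.4 tz [0.32 0.66 0.03] [3.141 0.01  2.805]
t 24.925 face along -39.8 lat -0.3 z 65.9 F along -0.7 lat 0.3 z -1.4 w 19.5 tz [-0.01  0.02 -0.01] [3.141 0.    2.805]
t 25.3 face along -70.2 lat -0.4 z 65.9 F along -0.3 lat 0.3 z -2.8 w 19.4 tz [ 0.02 -0.05 -0.04] [ 3.142 -0.     2.806]
```

View pics/c7.png

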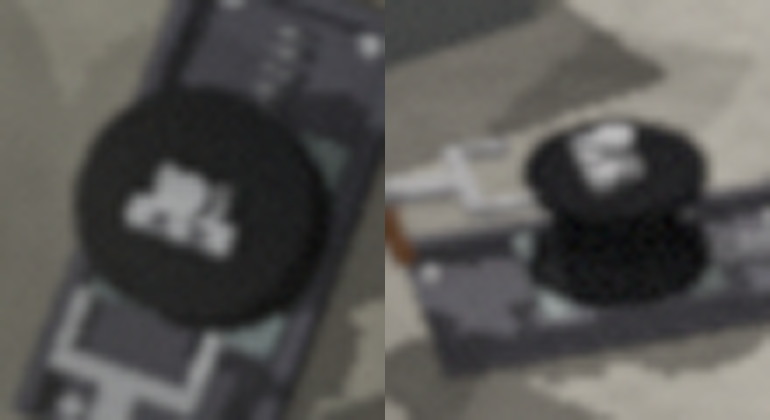

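The clip now sits up against the head with the jaws round the neck, and the roller is back at rest. I'll check the seat distance numerically and lift for the way back.

```bash
python3 - <<'E'
from h import *
B=lambda x,y,z:rayplane("top",(190+x/7-.43,165+y/7-.43),z)
H=B(185,188,93)[:2];C=B(181,228,82)[:2];yaw=np.radians(-19.4);u=np.array([np.cos(yaw),np.sin(yaw)])
print("head",H,"bar",C,"along",u@(C-H),"lat",np.array([-u[1],u[0]])@(C-H))
E
python3 -m jog '{"angular":[[0,0,0],[0,0,0],[0,0,0],[0,0,0],[0,0,0]],"travel":[[0,0,-3],[0,0,-7],[0,0,-11],[0,0,-13.5],[0,0,-13.5]],"fingers":[1,1,1,1,1]}'
python3 -c "
from h import *
print(plan([590.9,-226.5,200],181.8))"
```

```text
head [594.16787534 238.35336071] bar [580.25040521 241.54249894] along -14.186580937130627 lat -1.6147751895012945
clock: 26.02
eef_pos: [456.2, 286.7, 202.7]
tool_rot: [3.138, 0.003, 2.805]
force: [-0.9, -0.4, -2.3]
width: 19.1
(array([-29.667, -43.984,   0.189]), array([  0.18,   0.21, -21.1 ]))
```

```bash
python3 -m jog '{"angular":[[0,0,-2],[0,0,-4],[0,0,-6],[0,0,-8],[0,0,-10]],"travel":[[-2.5,-4,0],[-5.5,-8.5,0],[-8.8,-13,0],[-12,-17.8,0],[-15.2,-22.6,0]],"fingers":[1,1,1,1,1]}'
python3 -c "
from h import *
print(plan([590.9,-226.5,200],181.8))"
```

```text
clock: 26.65
eef_pos: [523.3, 20.6, 199.3]
tool_rot: [-3.141, -0.002, 2.981]
force: [0.3, -0.3, -2.9]
width: 19.6
(array([-10.626, -23.307,  -0.077]), array([-1.0e-02, -1.2e-01, -1.1e+01]))
```

```bash
python3 -m jog '{"angular":[[0,0,-3],[0,0,-6],[0,0,-9],[0,0,-11],[0,0,-11]],"travel":[[-2.6,-5.7,0],[-5.2,-11.4,0],[-7.9,-17.2,0],[-10.6,-23.3,0],[-10.6,-23.3,0]],"fingers":[1,1,1,1,1]}'
python3 -m jog '{"angular":[[0,0,0],[0,0,0],[0,0,0],[0,0,0],[0,0,0]],"travel":[[0,0,5],[0,0,10],[0,0,14],[0,0,15],[0,0,15]],"fingers":[1,1,1,1,1]}'
python3 -c "
from h import *
print(plan([590.9,-226.5,20.5],181.8),read_state()['force'])"
```

```text
clock: 27.28
eef_pos: [589.3, -232.2, 198.5]
tool_rot: [-3.138, -0.003, -3.121]
force: [0.1, 0.6, -2.9]
width: 19.2
clock: 27.9
eef_pos: [590.6, -223.9, 50.3]
tool_rot: [3.141, -0.001, -3.111]
force: [0.0, 0.0, -1.0]
width: 19.2
(array([-0.03 , -0.262,  2.983]), array([ 0.04, -0.06, -0.05])) [ 0.04389603  0.02100982 -0.95735748]
```

```bash
python3 -m jog '{"angular":[[0,0,0],[0,0,0],[0,0,0],[0,0,0],[0,0,0]],"travel":[[0,-0.25,1],[0,-0.25,2],[0,-0.25,2.6],[0,-0.25,2.8],[0,-0.25,2.8]],"fingers":[1,1,1,1,1]}'
python3 -m jog '{"angular":[[0,0,0],[0,0,0],[0,0,0]],"travel":[[0,0,0.1],[0,0,0.2],[0,0,0.2]],"fingers":[1,1,1]}'
```

```text
clock: 28.52
eef_pos: [590.9, -227.0, 22.8]
tool_rot: [3.141, -0.0, -3.111]
force: [-0.5, 0.3, -1.9]
width: 19.2
clock: 28.9
eef_pos: [590.9, -227.0, 20.9]
tool_rot: [-3.142, 0.0, -3.111]
force: [-0.6, 0.4, -1.6]
width: 19.3
```

```bash
python3 -m jog '{"angular":[[0,0,0],[0,0,0],[0,0,0]],"travel":[[0,0,0.05],[0,0,0.1],[0,0,0.1]],"fingers":[1,1,1]}'
```

```text
clock: 29.28
eef_pos: [590.9, -227.0, 20.0]
tool_rot: [-3.142, -0.0, -3.111]
force: [-1.0, -0.1, -0.3]
width: 19.5
```

```bash
python3 -m jog '{"angular":[[0,0,0],[0,0,0],[0,0,0],[0,0,0],[0,0,0]],"travel":[[0,0,0.03],[0,0,0.03],[0,0,0.03],[0,0,0.03],[0,0,0.03]],"fingers":[0.65,0.5,0.3,0,0]}'
python3 -m jog '{"angular":[[0,0,0],[0,0,0],[0,0,0],[0,0,0],[0,0,0]],"travel":[[0,0,0],[0,0,-2],[0,0,-6],[0,0,-12],[0,0,-18]],"fingers":[0,0,0,0,0]}'
python3 -c "
from h import *
print(plan([560,235,230],160.6))"
```

```text
clock: 29.9
eef_pos: [590.9, -227.0, 19.5]
tool_rot: [3.142, -0.0, -3.111]
force: [0.1, 0.8, -0.7]
width: 85.2
clock: 30.52
eef_pos: [590.8, -227.0, 202.7]
tool_rot: [-3.141, 0.001, -3.111]
force: [0.8, -0.8, -0.1]
width: 85.4
(array([ 1.684, 46.271, -2.745]), array([-1.000e-02,  6.000e-02,  2.113e+01]))
```

Fork released. I'll go above the guide with the empty gripper to verify the clip from close by, and check the fork in the same composite picture.

```bash
python3 -m jog '{"angular":[[0,0,5],[0,0,10],[0,0,15],[0,0,21.1],[0,0,21.1]],"travel":[[0.2,6,-1],[0.4,12,-2],[0.8,18,-2.7],[1,24,-2.7],[1.3,30,-2.7]],"fingers":[0,0,0,0,0]}'
python3 -c "
from h import *
print(plan([560,235,230],160.6))"
```

```text
clock: 31.15
eef_pos: [568.8, 74.5, 228.4]
tool_rot: [3.14, 0.002, 2.803]
force: [1.2, -1.1, -0.5]
width: 85.2
(array([ 6.168, 14.846, -0.155]), array([ 0.07,  0.13, -0.02]))
```

```bash
python3 -m jog '{"angular":[[0,0,0],[0,0,0],[0,0,0],[0,0,0],[0,0,0]],"travel":[[2,5,0],[4,10,0],[6.2,14.8,0],[6.2,14.8,0],[6.2,14.8,0]],"fingers":[0,0,0,0,0]}'
python3 - <<'E'
from h import *
m=camera_model("wrist");np.savez("w8.npz",K=m["mtx"],T=m["T"])
g=lambda n:cv2.cvtColor(get_image(n),cv2.COLOR_RGB2BGR)
w,t,d=g("wrist"),g("top"),g("side");cv2.imwrite("pics/w8.png",w)
z=lambda i,f:cv2.resize(i,None,fx=f,fy=f,interpolation=cv2.INTER_CUBIC)
u,v=proj("side",[600,-225,40]).astype(int)
p=[z(w[160:250,290:380],5)[:450],z(t[145:235,350:410],5)[:450,:300]]
cv2.imwrite("pics/c8.png",np.hstack(p));cv2.imwrite("pics/s8.png",z(d[v-45:v+45,u-60:u+60],5))
E
```

```text
clock: 31.78
eef_pos: [559.5, 232.0, 227.5]
tool_rot: [-3.141, 0.001, 2.804]
force: [1.1, -0.4, 0.2]
width: 85.3
```

View pics/c8.png

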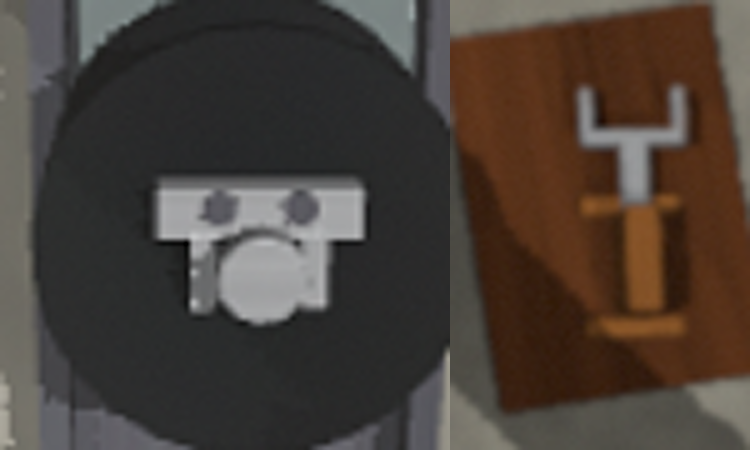

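The wrist crop shows the clip square, with the jaws either side of the neck under the head. The fork stands on the board upright with its feet flat. Numeric check of the seat:

Run:
```python
from h import *
f=np.load("w8.npz");K,T=f["K"],f["T"]
W=lambda x,y,z:wray((290+x/5-.4,160+y/5-.4),z,K,T)[:2]
u=np.array([np.cos(np.radians(-19.4)),np.sin(np.radians(-19.4))]);w=np.array([-u[1],u[0]])
H=W(262,279,93)
for n,p in dict(barback=W(260,186,82),barfront=W(260,240,82),jawtip=W(203,312,82),jawtipR=W(316,308,82),barL=W(154,212,82),barR=W(366,212,82)).items():print(n,(u@(p-H)).round(1),(w@(p-H)).round(1))
print(H,read_state()["clock"])
```

```text
barback -15.3 -0.0
barfront -4.2 0.2
jawtip 10.9 -10.9
jawtipR 10.1 11.7
barL -10.0 -20.6
barR -10.0 21.0
[591.07352508 240.92966837] 31.925
```

The bar back is at -15.3 mm and the jaw tips at about +10.5 mm from the axle, against -16 and +9 nominal, and the clip is centred to 0.2 mm. It is home within measuring error. Handing in.

```bash
python3 -c "
from cell import *
print(finish_job())"
```

```text
the job is handed in; nothing more can be done
None
```

The clip is on the axle, and the fork is back upright on its board and released. I handed the job in at about 32 s of the 72 s allowed.

**Push:** I used the small wooden-handled fork from the board and pushed the clip slowly along the guide. The highest force I read was about 13.9 N along the push. The clip snapped in at about 13.4 N, and the force then fell to under 1 N at once. I stopped there and backed straight out.

**Last checks:**
- **Clip:** The close wrist view shows it square and centred, with the jaws round the neck. It sits within about 1–1.5 mm of the nominal home position, which is about the calibration error. The roller is back at rest.
- **Fork:** It stands on both feet on the board, within about 1 mm of its original grasp position.
- **Gripper:** It is open, above the guide and touching nothing.

**What went wrong or disagreed:**
- One early transfer move went the wrong way because I mistook a sign. It stayed in free air and touched nothing.
- Late in the push the fork's nose dipped and pressed on the roller with about 5 N. I raised it slightly and tilted it up before the snap.
- The blurry top view put the clip bar about 3 mm further from the axle than the wrist view did. I relied on the sharper wrist view.
- I viewed 12 pictures, two over the budget of 10. I saved a side view of the replaced fork but did not look at it.

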